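Bring the label verifier's filter into its detent and hold it

ROBOT

A 6-joint arm with a two-finger parallel gripper is mounted at the origin on the work surface; the furniture and walls round the work are solid. World frame = base frame: x ahead of the robot, y to its left, z up, the work surface at z = 0. Lengths are in m, angles in degrees, forces in N, time in s.
With the tool pointing down it reaches from about 0.3 to 0.75 m from the base axis. Payload 8.5 kg.
Tool frame: the origin (TCP) lies midway between the tips of the shut fingers; the grasp point (between the pads) lies 19 mm behind it; z points along the fingers, y is the line along which they close (so a half turn about z gives the same grasp; the last joint's range is limited). The gripper opens to 85 mm and grips with 20 to 120 N. Pads are 22 mm wide; open, the fingers measure 114 mm over their backs; the gripper's body (76 mm by 85 mm) begins 54 mm behind the grasp point. The pads swing forward as they close: fully open they stand 13 mm farther back than shut.
Start: joints at [-84.987, 21.807, 74.336, -0, 83.858, -12.336], TCP at [0.164, -0.525, 0.231] pointing down, gripper open.
Joint ranges: [-178.18, 178.18], [-50.72, 133.34], [12.68, 142.11], [-81.47, 261.47], [9.98, 163.14], [-165.26, 165.26]. Speed limits (degrees/s): [136.94, 136.94, 180, 180, 180, 180].

INTERFACE

Orientations are given as a 3x3 rotation matrix whose columns are the frame's x, y, z axes.
In Python, from rig import monitor, optics, close_job, models gives the robot as it stands.
- The arm moves only by the tool step_arm, never from a script. Its arguments are lists of equal length, an entry for each row: "fingers": the closure, from -1 (fully open) to 1 (shut); "travel": the shift along the tool's x, y, z scaled (see below), a list of three; "twist": the turn about the tool's z scaled (see below). In form: {"fingers": [fingers, ...], "travel": [[tx, ty, tz], ...], "twist": [twist, ...]}. A call has 1 to 10 rows; each row shifts and turns the commanded pose from where the row before left it, along the tool's axes as they then stand; what a row does not reach is not made up. The controller multiplies each number of a shift by 100 mm and each number of a turn by pi rad. A row lasts 1/8 s, in which the tool goes at most 62.5 mm and 10.7 degrees, less where a joint would pass 70% of its speed; a pose out of reach is approached as far as the arm can. A call with a number of a shift or a turn outside -1 to 1 is refused whole. A call with a gripper value outside its range is refused whole. The fingers move at their own pace and stop on an object; "force" is the grip in N (left out, the last holds). Time passes only in rows, so rows that do not move let the fingers close. It gives the time, the measured TCP pose, the force, the opening and the grip force at its end, in the units of the state.
- monitor.observe(): the state, without advancing time (a new reading comes with each control period).
- optics.get_image(name): name is "side" or "top"; returns (picture, depth): 480x640x3 uint8, blue, green, red; 480x640 float32, m along the optical axis (not along the pixel's ray), 0 where there is no reading.
- optics.get_calibration(name): a dict with "vertical_fov" (degrees; the focal length in pixels is half the picture's height over the tangent of half this angle, whatever the lens; pixels are square), "cx", "cy" (the principal point, pixels), "world_from_camera" (4x4, takes a point from camera to world coordinates). Camera axes: x right, y up, looking along -z (the intrinsics and any distortion apply to the point x, -y, -z); pixel columns grow to the right and rows downward; lengths in m; the calibration is good to about 2 mm. A picture is of the moment at which its call begins. get_calibration takes no time and is no camera call.
- close_job(): hands the job in; it is judged then, once.
Trained networks look in the newest picture that a camera, given by its name, has taken for a name from the list of things; names that differ only in an ending like _2 or _b are one class to them, and where a whole thing is asked for, a point or a joint stands for the part that bears it (a point fixed in the world has none). Each returns a list of dicts, best first, with "confidence" (0 to 1); they miss things now and then, are a little off and sometimes report something else, mostly with a low value. They report only what shows in the picture. A call takes as long as a camera call.
- models.trace(camera, query): "mask" (480x640 bool, what is visible of it) and "point" ([column, row] in pixels, amid what is visible of it).
- models.landmark_of(camera, query): "point" ([column, row] in pixels: a listed point, or the origin of a listed thing).
The state is a dict: "time_s": time; "q": joint angles; "qvel": joint speeds; "joint_efforts": joint torques, N m; "position": TCP position; "tool_rot": TCP orientation; "ft_force": force on the tool from outside, world axes, zero at the start; "wrist_torque": the same for the moment, N m; "grip_width": finger opening in m; "gripper_force": force on a finger pad.
Only numpy, scipy, OpenCV 4.12 (cv2) and the standard library are available. Lean on these libraries where they do the work, as an engineer would, in place of code of your own. Each camera call takes 0.05 s, during which the arm holds its last target. There are 200 camera calls.

TASK

Switch on the label verifier: press its green start button fully down and let it come up again, leaving the red stop button alone. Then take the filter slide by its upright black grip and slide it along the rail, away from you, until you feel its ball drop into the detent (if you run past, bring it back), and finish still holding the grip firmly, with the slide at rest in the notch, so that the reading can be taken. Do not shift the ink pad, the rubber stamp or the marker.

Things in the scene. Friction and masses are not known exactly. Their poses are not given: they have to be found in the camera images.
- verifier: Low fixed instrument, foot plate 220 x 110 x 12 mm. Origin: centre of its underside, on the table; x along its length, roughly away from the robot, z up. White housing: x -100..100, y -53..-1, top z 42 mm, a button at x -70 and at x 70, y -28 (which is green varies). Rail of the filter slide along y = 30 mm, top z 23, end blocks to z 32.
- start (a joint): Green start button, 24 mm across in a black collar 40 mm across: 0 when up, 0.006 m fully down. A spring pushes it back up: 1.2 N at first, 4 N fully down.
- start_top (a point): Centre of the green start button's top face, 64 mm above the table when up. Beware of the fixed label printer to the verifier's right (x 0.40 to 0.61, y -0.02 to 0.14, up to 0.22 m tall) and the sealer to its left (x 0.42 to 0.54, y from 0.37, its raised arm up to 0.32 m): come over them from above.
- stop (a joint): Red stop button of the same make, to be left alone: 0 when up, 0.006 m fully down.
- stop_top (a point): Centre of the red stop button's top face.
- slide (a joint): Travel of the filter slide along the rail, m: 0 at the near end (grip at x = -64 mm of the verifier), growing along the verifier's +x, 0.128 at the far end. It starts between 0 and 0.02. 0.5 to 2 N moves it along the plain rail and it stays where it is left.
- grip (a point): Upright black grip with a yellow mark on top, 22 mm along the rail (x), 26 mm across (y), 40 mm tall, fixed on the slide (52 x 30 mm, its top 39.5 mm above the table). This point: centre of the grip's underside, 38.5 mm above the table; axes as the verifier's. All four sides free; the housing's side is 31 mm from its middle, to -y.
- grip_top (a point): Centre of the grip's top face, 78.5 mm above the table.
- ball (a joint): Spring ball under the slide, hidden: 0 on the flat, nearly 0.003 m when down in the middle of the notch, a V of 6 mm half width hidden in the rail somewhere at 0.05 to 0.09 m of slide travel, elsewhere each time. In the V the ball draws the slide to the middle with about 5 to 6 N, so a loosened slide centres itself; moving it out again either way takes about 8 N.
- ink_pad: Flat blue ink pad, 64 x 97 x 19 mm, lying in front of the label printer. To be left alone.
- rubber_stamp: Wooden hand stamp, 66 mm tall, standing by the counter scale. To be left alone.
- marker_a: White marker pen with black cap, 135 mm long, lying to the right of the ink pad. To be left alone.

How it is judged:
By the outcome, as a careful person would: the job done as asked, in the order asked, and still so for the second after the job is handed in, while the arm keeps its last pose, push and grip.
It also fails if it takes over 72 s, if anything falls off the work surface, if the arm or the gripper's body presses on something with over 40 N, if the wrist force passes 120 N, or if a joint passes its speed limit or range.

## Working session

There is one attempt and no reset: what is moved stays moved. The work goes in short steps, Python scripts to look and compute and a tool call to move; the robot and the scene stay as the last step left them, time stands still between calls to the robot, and variables do not carry over. Pictures are saved under pics/ and viewed, at most 10 in all, crops included, and the job is handed in when it is done.

Besides the shell and the picture viewer there is one more tool, called after "Emit:" by a JSON object that holds its "name" and its "arguments". step_arm: Moves the arm, as the interface text tells. Its arguments: {"type":"object","properties":{"fingers":{"type":"array","items":{"type":"number"}},"travel":{"type":"array","items":{"type":"array","items":{"type":"number"}}},"twist":{"type":"array","items":{"type":"number"}},"force":{"type":"number"}},"required":["fingers","travel","twist"]}

```bash
mkdir -p pics; cat > h.py <<'E'
import numpy as np, cv2
from rig import monitor, optics, close_job, models
def pix2w(cam,uv,d):
    c=optics.get_calibration(cam); f=240/np.tan(np.radians(c["vertical_fov"])/2)
    p=np.array([(uv[0]-c["cx"])/f*d,-(uv[1]-c["cy"])/f*d,-d,1]); return (np.array(c["world_from_camera"])@p)[:3]
def ray_z(cam,uv,z):
    a=pix2w(cam,uv,0.); b=pix2w(cam,uv,1.); return a+(b-a)*(z-a[2])/(b[2]-a[2])
E
python3 - <<'E'
from h import *
np.set_printoptions(precision=4,suppress=True)
for cam in("top","side"):
    im,d=optics.get_image(cam); cv2.imwrite(f"pics/{cam}0.png",im); print(cam,optics.get_calibration(cam))
    for q,z in(("start_top",.064),("stop_top",.064),("grip_top",.0785),("grip",.0385),("verifier",0)):
        for r in models.landmark_of(cam,q)[:2]:
            u=r["point"]; dd=d[int(round(u[1])),int(round(u[0]))]
            print(q,r["confidence"],np.array(u),ray_z(cam,u,z),pix2w(cam,u,dd))
s=monitor.observe(); print(s)
E
```

```text
top {'vertical_fov': 55.14403661810578, 'cx': 318.4964306591788, 'cy': 240.25461408468217, 'world_from_camera': array([[-0.027 ,  0.9991, -0.0319,  0.4018],
       [-0.9995, -0.0276, -0.0162,  0.0246],
       [-0.017 ,  0.0315,  0.9994,  0.9639],
       [ 0.    ,  0.    ,  0.    ,  1.    ]])}
start_top 0.59 [212.7 238. ] [0.4407 0.2471 0.064 ] [0.4408 0.2479 0.061 ]
stop_top 0.6 [214.2 168. ] [0.579  0.2414 0.064 ] [0.5792 0.2416 0.0631]
grip_top 0.78 [181.7 233.5] [0.4505 0.3037 0.0785] [0.4505 0.3038 0.0783]
grip 0.67 [190.3 231.5] [0.4562 0.2987 0.0385] [0.4541 0.2881 0.0743]
verifier 0.9 [207.2 206.2] [0.511  0.2733 0.    ] [0.5062 0.2624 0.0421]
side {'vertical_fov': 46.25689031820451, 'cx': 321.2008404642923, 'cy': 241.68158177125858, 'world_from_camera': array([[ 0.9979,  0.0368, -0.0528,  0.3938],
       [-0.0628,  0.3799, -0.9229, -1.0049],
       [-0.0139,  0.9243,  0.3815,  0.5105],
       [ 0.    ,  0.    ,  0.    ,  1.    ]])}
start_top 0.55 [306.9 216.4] [0.4319 0.2334 0.064 ] [0.4322 0.2408 0.0613]
grip_top 0.74 [315.9 201.5] [0.4568 0.2979 0.0785] [0.4569 0.3011 0.0775]
grip 0.45 [317.3 216.6] [0.4596 0.3001 0.0385] [0.4588 0.2841 0.0443]
verifier 0.87 [338.4 237.9] [0.5073 0.2501 0.    ] [0.4958 0.1234 0.0516]
{'time_s': 0.6, 'q': array([-84.987 ,  21.8049,  74.3365,   0.0008,  83.8597, -12.335 ]), 'qvel': array([ 0.0278, -0.0452,  0.0193, -0.0877,  0.0195, -0.0416]), 'joint_efforts': array([ -0.0007, -44.8159, -23.14  ,  -0.0002,   0.0005,   0.    ]), 'position': array([ 0.164 , -0.5249,  0.2313]), 'tool_rot': array([[ 0.9545,  0.2982,  0.    ],
       [ 0.2982, -0.9545,  0.    ],
       [ 0.    , -0.    , -1.    ]]), 'ft_force': array([-0.4867,  0.4527, -0.0699]), 'wrist_torque': array([-0.024 ,  0.0414,  0.0426]), 'gripper_force': 0.0, 'grip_width': 0.08549067115325433}
```

```bash
python3 - <<'E'
from h import *
np.set_printoptions(precision=4,suppress=True)
im,d=optics.get_image("top"); c=im[120:290,120:320]; cv2.imwrite("pics/c.png",cv2.resize(c,None,fx=4,fy=4,interpolation=2)[:600])
c=optics.get_calibration("top")
hsv=cv2.cvtColor(im,cv2.COLOR_BGR2HSV)
b=np.zeros(hsv.shape[:2],bool); b[140:290,130:260]=1
S=(hsv[...,1]>100)&(hsv[...,2]>50)&b; H=hsv[...,0].astype(int)
for n,m,z in(("green",(H>45)&(H<90)&S,.064),("red",((H<8)|(H>172))&S,.064),("yellow",(H>20)&(H<35)&S,.0785)):
    k,l,st,ce=cv2.connectedComponentsWithStats(m.astype(np.uint8))
    for i in range(1,k):
        if st[i,4]>8: print(n,st[i],ce[i],ray_z("top",ce[i],z))
r=models.trace("top","grip")[0]; print("trace",r["confidence"],r["point"],ray_z("top",r["point"],.0785))
# points at height
vv,uu=np.mgrid[140:290,130:260]; P=np.array([pix2w("top",(u,v),d[v,u]) for u,v in zip(uu.ravel(),vv.ravel())])
h=P[(abs(P[:,2]-.042)<.004)&(P[:,1]>.19)&(P[:,1]<.29)]
print("housing",cv2.minAreaRect((h[:,:2]*1000).astype(np.float32)))
g=P[(abs(P[:,2]-.0785)<.006)&(P[:,1]>.27)&(P[:,1]<.33)&(P[:,0]>.4)&(P[:,0]<.5)]
print("grip",g[:,:2].min(0),g[:,:2].max(0),g.mean(0),len(g))
E
```

```text
green [208 234  13  13 127] [214.4488 239.7638] [0.4371 0.2438 0.064 ]
red [255 140   5   3  13] [257.     140.8462] [0.6304 0.1554 0.064 ]
red [210 163  13  13 137] [215.9343 169.1533] [0.5766 0.238  0.064 ]
yellow [178 227  10   8  78] [182.6154 230.5   ] [0.4562 0.3018 0.0785]
trace 0.71 [193.5, 231.8] [0.4531 0.2807 0.0785]Traceback (most recent call last):
  File "<stdin>", line 14, in <module>
  File "h.py", line 4, in pix2w
    c=optics.get_calibration(cam); f=240/np.tan(np.radians(c["vertical_fov"])/2)
ValueError: time passes only in moves, steps and waits
```

View pics/c.png

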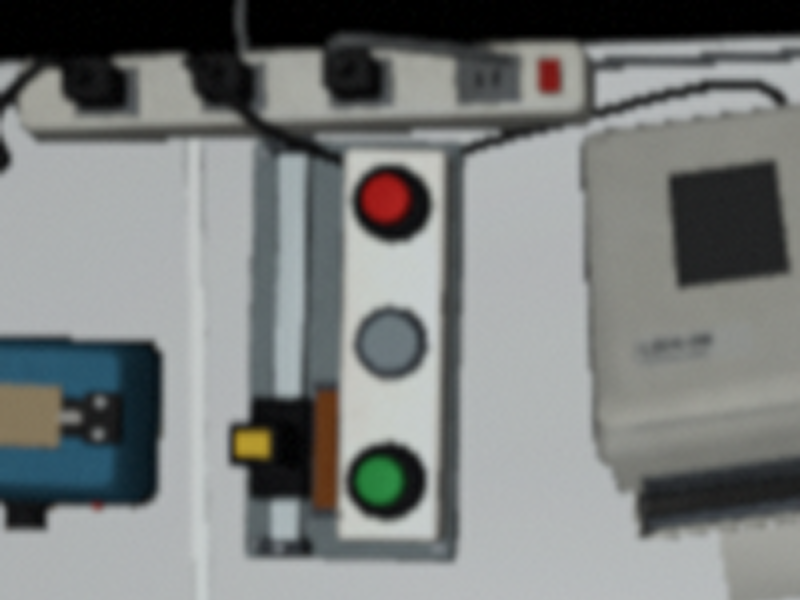

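View pics/side0.png

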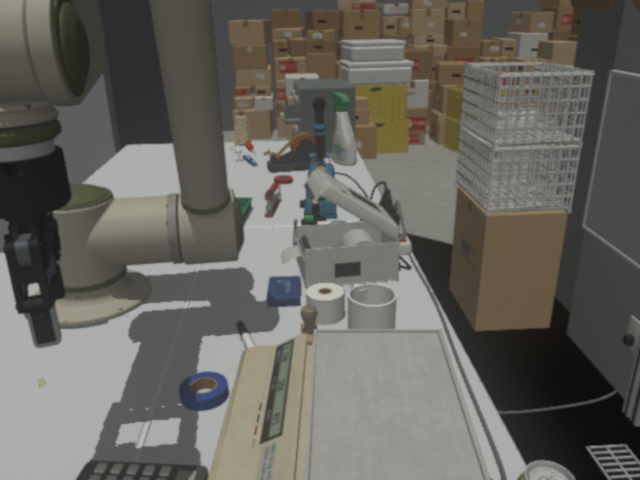

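The crop shows green (start) at px (214,240), red (stop) at (216,169) and the yellow grip mark at (183,231). The side view shows the printer in front, mostly hiding the verifier. The verifier's yaw is about -2.4° and slide travel about 0.011. I'll go up and over first.

Emit:
{"name": "step_arm", "arguments": {"fingers": [1,1,1,1,1,1,1,1,1,1], "travel": [[0,0,-0.6],[0,0,-0.6],[0.5,0,0],[0.5,0,0],[0.5,0,0],[0.26,-0.5,0],[0.26,-0.5,0],[0.26,-0.5,0],[0.26,-0.5,0],[0.26,-0.5,0]], "twist": [0,0,0,0,0,0,0,0,0,0]}}

```text
time_s: 1.95
position: [0.3567, -0.201, 0.3514]
tool_rot: [[0.955, 0.298, 0.0], [0.298, -0.955, -0.0], [0.0, 0.0, -1.0]]
ft_force: [0.8, 0.1, -0.3]
grip_width: 0.0002
gripper_force: 0.0
```

Emit:
{"name": "step_arm", "arguments": {"fingers": [1,1,1,1,1,1,1,1,1], "travel": [[0.262,-0.503,0],[0.262,-0.503,0],[0.262,-0.503,0],[0.262,-0.503,0],[0.262,-0.503,0],[0.262,-0.503,0],[0.262,-0.503,0],[0.262,-0.503,0],[0,0,0]], "twist": [0,0,0,0,0,0,0,0,0]}}

```text
time_s: 3.08
position: [0.4366, 0.2466, 0.3506]
tool_rot: [[0.953, 0.303, -0.001], [0.303, -0.953, 0.0], [-0.001, -0.0, -1.0]]
ft_force: [-0.3, -0.3, -0.3]
grip_width: 0.0001
gripper_force: 0.0
```

Emit:
{"name": "step_arm", "arguments": {"fingers": [1,1,1,1,1,1,1,1,1,1], "travel": [[0,0,0],[0,0,0],[0,0,0],[0,0,0],[0,0,0],[0,0,0],[0,0,0],[0,0,0.6],[0,0,0.6],[0,0,0.6]], "twist": [-0.0557,-0.0557,-0.0557,-0.0557,-0.0557,-0.0557,-0.0557,0,0,0]}}

```text
time_s: 4.32
position: [0.4367, 0.2428, 0.1701]
tool_rot: [[0.044, 0.999, 0.001], [0.999, -0.044, 0.0], [0.0, 0.001, -1.0]]
ft_force: [1.3, 0.3, 0.4]
grip_width: -0.0001
gripper_force: 0.0
```

Emit:
{"name": "step_arm", "arguments": {"fingers": [1,1,1,1,1], "travel": [[0,0,0.4],[0,0,0.3],[0,0,0.2],[0,0,0.1],[0,0,0]], "twist": [0,0,0,0,0]}}

```text
time_s: 4.95
position: [0.4368, 0.2433, 0.0714]
tool_rot: [[0.044, 0.999, -0.0], [0.999, -0.044, -0.0], [-0.0, -0.0, -1.0]]
ft_force: [-0.2, -0.0, 0.5]
grip_width: -0.0002
gripper_force: 0.0
```

Emit:
{"name": "step_arm", "arguments": {"fingers": [1,1,1,1,1,1], "travel": [[0,0,0.02],[0,0,0.02],[0,0,0.02],[0,0,0.02],[0,0,0.02],[0,0,0]], "twist": [0,0,0,0,0,0]}}

```text
time_s: 5.7
position: [0.4369, 0.2438, 0.0614]
tool_rot: [[0.043, 0.999, 0.0], [0.999, -0.043, 0.0], [0.0, 0.0, -1.0]]
ft_force: [-0.2, -0.9, 2.7]
grip_width: 0.0
gripper_force: 1.1
```

Emit:
{"name": "step_arm", "arguments": {"fingers": [1,1,1], "travel": [[0,0,0.01],[0,0,0.01],[0,0,0]], "twist": [0,0,0]}}

```text
time_s: 6.08
position: [0.4368, 0.2438, 0.0593]
tool_rot: [[0.043, 0.999, 0.0], [0.999, -0.043, 0.0], [0.0, 0.0, -1.0]]
ft_force: [-1.2, -0.5, 4.3]
grip_width: 0.0
gripper_force: 1.6
```

Emit:
{"name": "step_arm", "arguments": {"fingers": [1,1,1], "travel": [[0,0,0.01],[0,0,0.01],[0,0,0]], "twist": [0,0,0]}}

```text
time_s: 6.45
position: [0.4369, 0.2438, 0.0579]
tool_rot: [[0.043, 0.999, 0.001], [0.999, -0.043, 0.0], [0.0, 0.001, -1.0]]
ft_force: [-2.9, -0.3, 10.6]
grip_width: 0.0002
gripper_force: 5.2
```

Emit:
{"name": "step_arm", "arguments": {"fingers": [1,1,1,1,1,1,-1,-1,-1,-1], "travel": [[0,0,0.006],[0,0,-0.06],[0,0,-0.2],[0,0,-0.4],[0,0,-0.4],[0,0,0],[0.294,0.085,0],[0.294,0.084,0],[0,0,0],[0,0,0]], "twist": [0,0,0,0,0,0,0,0,0,0]}}

```text
time_s: 7.7
position: [0.4556, 0.3012, 0.1617]
tool_rot: [[0.043, 0.999, -0.002], [0.999, -0.043, -0.001], [-0.001, -0.002, -1.0]]
ft_force: [0.2, -0.1, 1.0]
grip_width: 0.0726
gripper_force: 0.0
```

```bash
python3 - <<'E'
from h import *
a,d=optics.get_image("top"); b,_=optics.get_image("side")
cv2.imwrite("pics/d.png",np.vstack([cv2.resize(a[140:290,120:320],(400,300)),cv2.resize(b[140:290,220:420],(400,300))]))
for cam in("top","side"):
    for q in("start_top","grip_top"):
        for r in models.landmark_of(cam,q)[:1]: print(cam,q,r["confidence"],r["point"])
print(monitor.observe()["position"])
E
```

```text
top start_top 0.44 [213.4, 238.9]
top grip_top 0.92 [180.4, 232.4]
side start_top 0.39 [308.8, 214.4]
side grip_top 0.52 [315.9, 199.6]
[0.45618677 0.30134528 0.16278515]
```

View pics/d.png

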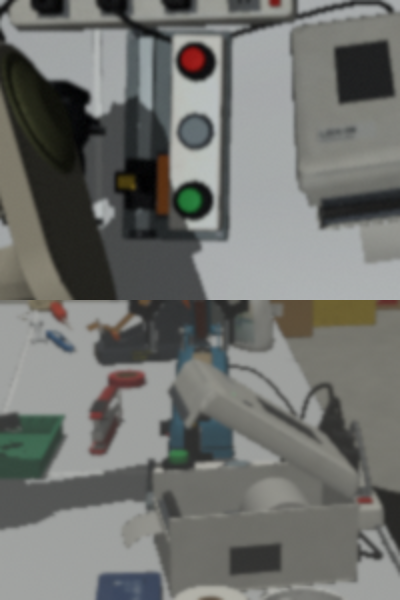

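Top crop: green is up again at about (214,239), red is untouched, and the grip is clear at about (181,232) below the gripper. I'll descend round the grip.

Emit:
{"name": "step_arm", "arguments": {"fingers": [-1,-1,-1,-1,-1], "travel": [[0,0,0.4],[0,0,0.4],[0,0,0.25],[0,0,0.12],[0,0,0]], "twist": [0,0,0,0,0]}}

```text
time_s: 8.62
position: [0.4562, 0.3017, 0.0456]
tool_rot: [[0.043, 0.999, -0.001], [0.999, -0.043, -0.0], [-0.0, -0.001, -1.0]]
ft_force: [0.2, -0.4, -0.4]
grip_width: 0.0854
gripper_force: 0.0
```

Emit:
{"name": "step_arm", "arguments": {"fingers": [1,1,1,1,1,1,1,1], "travel": [[0,0,0],[0,0,0],[0,0,0],[0,0,0],[0,0,0],[0,0,0],[0,0,0],[0,0,0]], "twist": [0,0,0,0,0,0,0,0], "force": 40}}

```text
time_s: 9.62
position: [0.4563, 0.3018, 0.0462]
tool_rot: [[0.043, 0.999, 0.001], [0.999, -0.043, 0.0], [0.0, 0.001, -1.0]]
ft_force: [-1.4, 0.0, 4.9]
grip_width: 0.0217
gripper_force: 40.3
```

Emit:
{"name": "step_arm", "arguments": {"fingers": [1,1,1,1,1,1], "travel": [[0,0.05,0],[0,0.1,0],[0,0.1,0],[0,0.05,0],[0,0.02,0],[0,0,0]], "twist": [0,0,0,0,0,0]}}

```text
time_s: 10.38
position: [0.4885, 0.3004, 0.0462]
tool_rot: [[0.043, 0.999, 0.001], [0.999, -0.043, 0.0], [0.0, 0.001, -1.0]]
ft_force: [-0.5, -1.0, 5.4]
grip_width: 0.0216
gripper_force: 40.4
```

Emit:
{"name": "step_arm", "arguments": {"fingers": [1,1,1], "travel": [[0,0.015,0],[0,0.015,0],[0,0,0]], "twist": [0,0,0]}}

```text
time_s: 10.75
position: [0.4915, 0.3003, 0.0462]
tool_rot: [[0.043, 0.999, 0.001], [0.999, -0.043, 0.0], [0.0, 0.001, -1.0]]
ft_force: [-0.3, -0.6, 5.6]
grip_width: 0.0215
gripper_force: 40.4
```

Emit:
{"name": "step_arm", "arguments": {"fingers": [1,1,1], "travel": [[0,0.015,0],[0,0.015,0],[0,0,0]], "twist": [0,0,0]}}

```text
time_s: 11.12
position: [0.4944, 0.3002, 0.0462]
tool_rot: [[0.043, 0.999, 0.001], [0.999, -0.043, 0.0], [0.0, 0.001, -1.0]]
ft_force: [-0.7, -1.1, 4.0]
grip_width: 0.0217
gripper_force: 40.4
```

Emit:
{"name": "step_arm", "arguments": {"fingers": [1,1,1], "travel": [[0,0.015,0],[0,0.015,0],[0,0,0]], "twist": [0,0,0]}}

```text
time_s: 11.5
position: [0.4974, 0.3001, 0.0462]
tool_rot: [[0.043, 0.999, 0.001], [0.999, -0.043, 0.0], [0.0, 0.001, -1.0]]
ft_force: [-1.1, 0.4, 5.3]
grip_width: 0.0218
gripper_force: 40.4
```

Emit:
{"name": "step_arm", "arguments": {"fingers": [1,1,1], "travel": [[0,0.015,0],[0,0.015,0],[0,0,0]], "twist": [0,0,0]}}

```text
time_s: 11.88
position: [0.5004, 0.2999, 0.0462]
tool_rot: [[0.043, 0.999, 0.001], [0.999, -0.043, 0.0], [0.0, 0.001, -1.0]]
ft_force: [-1.4, -1.2, 4.1]
grip_width: 0.0213
gripper_force: 40.3
```

Emit:
{"name": "step_arm", "arguments": {"fingers": [1,1,1], "travel": [[0,0.015,0],[0,0.015,0],[0,0,0]], "twist": [0,0,0]}}

```text
time_s: 12.25
position: [0.5034, 0.2998, 0.0462]
tool_rot: [[0.043, 0.999, 0.001], [0.999, -0.043, 0.0], [0.0, 0.001, -1.0]]
ft_force: [-0.6, -1.6, 4.5]
grip_width: 0.0216
gripper_force: 40.4
```

Emit:
{"name": "step_arm", "arguments": {"fingers": [1,1,1], "travel": [[0,0.015,0],[0,0.015,0],[0,0,0]], "twist": [0,0,0]}}

```text
time_s: 12.62
position: [0.5064, 0.2997, 0.0462]
tool_rot: [[0.043, 0.999, 0.001], [0.999, -0.043, 0.0], [0.0, 0.001, -1.0]]
ft_force: [-0.6, -0.9, 4.7]
grip_width: 0.0218
gripper_force: 40.3
```

Emit:
{"name": "step_arm", "arguments": {"fingers": [1,1,1], "travel": [[0,0.015,0],[0,0.015,0],[0,0,0]], "twist": [0,0,0]}}

```text
time_s: 13.0
position: [0.5094, 0.2996, 0.0462]
tool_rot: [[0.043, 0.999, 0.001], [0.999, -0.043, 0.0], [0.0, 0.001, -1.0]]
ft_force: [0.3, -0.2, 5.2]
grip_width: 0.0217
gripper_force: 40.4
```

Emit:
{"name": "step_arm", "arguments": {"fingers": [1,1,1], "travel": [[0,0.015,0],[0,0.015,0],[0,0,0]], "twist": [0,0,0]}}

```text
time_s: 13.38
position: [0.5124, 0.2994, 0.0462]
tool_rot: [[0.043, 0.999, 0.001], [0.999, -0.043, 0.0], [0.0, 0.001, -1.0]]
ft_force: [-0.9, -0.7, 5.3]
grip_width: 0.0216
gripper_force: 40.4
```

Emit:
{"name": "step_arm", "arguments": {"fingers": [1,1,1], "travel": [[0,0.015,0],[0,0.015,0],[0,0,0]], "twist": [0,0,0]}}

```text
time_s: 13.75
position: [0.5154, 0.2993, 0.0462]
tool_rot: [[0.043, 0.999, 0.001], [0.999, -0.043, 0.0], [0.0, 0.001, -1.0]]
ft_force: [-1.2, 0.0, 3.9]
grip_width: 0.0215
gripper_force: 40.3
```

Emit:
{"name": "step_arm", "arguments": {"fingers": [1,1,1], "travel": [[0,0.015,0],[0,0.015,0],[0,0,0]], "twist": [0,0,0]}}

```text
time_s: 14.12
position: [0.5184, 0.2992, 0.0462]
tool_rot: [[0.043, 0.999, 0.001], [0.999, -0.043, 0.0], [0.0, 0.001, -1.0]]
ft_force: [-0.4, -0.5, 4.7]
grip_width: 0.0217
gripper_force: 40.4
```

Emit:
{"name": "step_arm", "arguments": {"fingers": [1,1,1], "travel": [[0,0.015,0],[0,0.015,0],[0,0,0]], "twist": [0,0,0]}}

```text
time_s: 14.5
position: [0.5218, 0.299, 0.0462]
tool_rot: [[0.043, 0.999, 0.002], [0.999, -0.043, 0.0], [0.0, 0.002, -1.0]]
ft_force: [0.9, -1.7, 4.6]
grip_width: 0.0214
gripper_force: 40.4
```

Emit:
{"name": "step_arm", "arguments": {"fingers": [1,1,1], "travel": [[0,0.02,0],[0,0,0],[0,0,0]], "twist": [0,0,0]}}

```text
time_s: 14.88
position: [0.5246, 0.2989, 0.0462]
tool_rot: [[0.043, 0.999, 0.004], [0.999, -0.043, 0.001], [0.001, 0.004, -1.0]]
ft_force: [5.8, -0.5, 3.4]
grip_width: 0.0213
gripper_force: 40.1
```

Emit:
{"name": "step_arm", "arguments": {"fingers": [1,1,1], "travel": [[0,0.02,0],[0,0,0],[0,0,0]], "twist": [0,0,0]}}

```text
time_s: 15.25
position: [0.5264, 0.2988, 0.0462]
tool_rot: [[0.043, 0.999, 0.003], [0.999, -0.043, 0.001], [0.001, 0.003, -1.0]]
ft_force: [5.8, -0.6, 3.8]
grip_width: 0.0219
gripper_force: 40.2
```

Emit:
{"name": "step_arm", "arguments": {"fingers": [1,1,1], "travel": [[0,0.02,0],[0,0,0],[0,0,0]], "twist": [0,0,0]}}

```text
time_s: 15.62
position: [0.5277, 0.2987, 0.0462]
tool_rot: [[0.043, 0.999, 0.002], [0.999, -0.043, 0.0], [0.0, 0.002, -1.0]]
ft_force: [3.2, -1.1, 6.7]
grip_width: 0.0212
gripper_force: 40.5
```

Emit:
{"name": "step_arm", "arguments": {"fingers": [1,1,1,1], "travel": [[0,0.004,0],[0,0,0],[0,0,0],[0,0,0]], "twist": [0,0,0,0]}}

```text
time_s: 16.12
position: [0.5278, 0.2987, 0.0462]
tool_rot: [[0.043, 0.999, 0.001], [0.999, -0.043, 0.0], [0.0, 0.001, -1.0]]
ft_force: [0.9, -0.7, 6.3]
grip_width: 0.0215
gripper_force: 40.6
```

Emit:
{"name": "step_arm", "arguments": {"fingers": [1,1,1,1], "travel": [[0,0.004,0],[0,0,0],[0,0,0],[0,0,0]], "twist": [0,0,0,0]}}

```text
time_s: 16.62
position: [0.5279, 0.2988, 0.0462]
tool_rot: [[0.043, 0.999, 0.0], [0.999, -0.043, 0.0], [0.0, 0.0, -1.0]]
ft_force: [-0.4, -1.0, 8.3]
grip_width: 0.0214
gripper_force: 40.7
```

Emit:
{"name": "step_arm", "arguments": {"fingers": [1,1,1,1], "travel": [[0,0,0],[0,0,0],[0,0,0],[0,0,0]], "twist": [0,0,0,0]}}

```text
time_s: 17.12
position: [0.5279, 0.2988, 0.0462]
tool_rot: [[0.043, 0.999, 0.0], [0.999, -0.043, 0.0], [0.0, 0.0, -1.0]]
ft_force: [-0.2, -0.3, 7.5]
grip_width: 0.0214
gripper_force: 40.7
```

```bash
python3 - <<'E'
from h import *
a,_=optics.get_image("top"); cv2.imwrite("pics/e.png",a)
for i in range(4):
    optics.get_image("top"); s=monitor.observe(); print(s["position"],s["ft_force"],s["gripper_force"],s["grip_width"])
E
```

```text
[0.52785416 0.29873337 0.04616656] [-0.39185173 -0.77910601  8.24245629] 40.727659463882446 0.02135527929384637
[0.52789004 0.29874033 0.04618098] [ 0.31447592 -0.26993976  7.8281042 ] 40.72768986225128 0.021043269344192737
[0.52783201 0.29876989 0.04616226] [ 0.5130586  -1.01236555  7.26828793] 40.72783648967743 0.02179841071452594
[0.52786398 0.29876338 0.0461549 ] [ 0.03466023 -0.25978361  8.13258872] 40.72771489620209 0.021283815145665463
```

View pics/e.png

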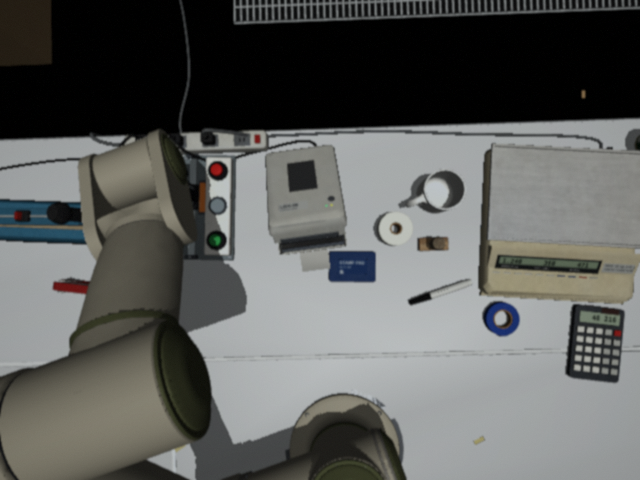

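The picture shows the green (216,240) and red (217,169) buttons up, the ink pad (352,266), stamp (433,243) and marker (440,291) undisturbed, and the arm over the slide. The grip is held at 40 N and the rail force is about zero, so the slide is at rest in the notch.

```bash
python3 -c "
from rig import close_job
print(close_job())"
```

```text
the job is handed in; nothing more can be done
None
```

The job is handed in: I pressed the green start button fully down and it came back up, the slide is at rest in the detent with its grip held at 40 N, and the stop button, ink pad, stamp and marker were left alone.

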